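Find the high spot of a belt pulley against the spring pointer and lock it there

ROBOT

A 6-joint arm with a two-finger parallel gripper is mounted at the origin on a cart in front of the work surface, level with it; the furniture and walls round the work are solid. World frame = base frame: x ahead of the robot, y to its left, z up, the work surface at z = 0. Lengths are in m, angles in rad, forces in N, time in s.
With the tool pointing down it reaches from about 0.275 to 0.825 m from the base axis. Payload 4.9 kg.
Tool frame: the origin (TCP) lies between the finger pads; the fingertips stand manip.nose_length ahead of it and the grasp point (between the pads) lies 3 mm ahead of it (manip.nose_length is the distance from the TCP to the fingertips, in m); z points along the fingers, y is the direction in which the jaws open and shut (so a half turn about z gives the same grasp; the last joint's range is limited). The gripper opens to 85 mm and grips with 20 to 120 N. Pads are 22 mm wide; open, the fingers measure 114 mm over their backs; the gripper's body (76 mm by 85 mm) begins 54 mm behind the grasp point. The pads swing forward as they close: fully open they stand 13 mm farther back than shut.
Start: joints at [-1.348, 0.326, -0.193, 1.052, 0, 1.437], TCP at [0.192, -0.515, 0.253] pointing down, gripper open.
Joint ranges: [-2.65, 2.65], [-0.97, 1.79], [-1.3, 1.35], [-1.93, 2.1], [-1.47, 1.37], [-3.14, 3.14]. Speed limits (rad/s): [2.57, 2.57, 3.14, 3.14, 3.14, 3.14].

INTERFACE

Orientations are given as a 3x3 rotation matrix whose columns are the frame's x, y, z axes.
In Python, from rig import manip gives the robot as it stands.
- The arm moves only by the tool drive_tool, never from a script. Its argument "steps" is one flat list of numbers, 7 for each row, row after row: the shift along the tool's x, y, z in cm, then the turn, a rotation vector about the tool's x, y, z in rad, then the closure, from 0 (fully open) to 1 (shut). In form: [tx, ty, tz, wx, wy, wz, gripper, tx, ty, tz, wx, wy, wz, gripper, ...]. A call has 1 to 20 rows; each row is the pose to reach, as a shift and turn from the pose commanded when the call began, along the tool's axes at that moment; what a row does not reach only later rows make up. A row lasts 1/10 s, in which the tool goes at most 50 mm and 8.59 degrees, less where a joint would pass 70% of its speed; a pose out of reach is approached as far as the arm can. A call with a gripper value outside its range is refused whole. The fingers move at their own pace and stop on an object; "grip_force" is the grip in N (left out, the last holds). Time passes only in rows, so rows that repeat a pose let the fingers close. It gives the time, the measured TCP pose, the force and the opening at its end, in the units of the state.
- manip.get_obs(): the state, without advancing time (a new reading comes with each control period).
- manip.camera(name): name is "scene" or "top" or "wrist"; returns the picture (400x640x3 uint8, red, green, blue); there is no depth.
- manip.camera_info(name): a dict with "fx", "fy", "cx", "cy" (pixels), "k1" (the pictures are not rectified: a ray, as slopes to the right and down, at radius r is drawn at 1 + k1 r^2 times it, then the intrinsics apply), "position" and "attitude" of the camera in the world. Camera axes: x right, y down, z forward; pixel columns grow to the right and rows downward; lengths in m; the calibration is good to about 2 mm. A picture is of the moment at which its call begins: read the wrist's pose just before it. camera_info takes no time and is no camera call; for the wrist camera it gives the pose at the moment of the call.
- manip.close_job(): hands the job in, once; it reports no verdict.
The state is a dict: "time_s": time; "joints": joint angles; "qd": joint speeds; "joint_efforts": joint torques, N m; "tool_pos": TCP position; "ee_rot": TCP orientation; "wrist_force": force on the tool from outside, world axes, zero at the start; "wrist_torque": the same for the moment, N m; "grip_width": finger opening in m.
Only numpy, scipy, OpenCV 4.12 (cv2) and the standard library are available. Lean on these libraries where they do the work, as an engineer would, in place of code of your own. Each camera call takes 0.05 s, during which the arm holds its last target. There are 200 camera calls.

TASK

The belt pulley on the truing stand has one high spot in its belt seat, hidden between the flanges, and a smaller swelling that does not count. Turn the pulley slowly by its crank so that the spring pointer rides round the seat, find the high spot by the feel of the crank, stop with it right at the pointer's tip, then swing the red-knobbed lock lever fully over so that the pulley stays put for stoning. Hold the crank lightly, force nothing, and leave the pointer and the other things on the bench alone.

Things in the scene. Friction and masses are not known exactly. Their poses are not given: they have to be found in the camera images.
- stand: Dark cast-iron truing stand screwed to the bench, base plate 215 x 205 x 12 mm. Origin on the bench under the upright spindle axis, z up. The pointer is on its +x side (away from the robot), the lock on its +y side (left)
- pointer: Fixed post of the spring pointer, on the stand; origin 12 mm above the stand's, same axes; 82 mm high over the bench with its brass screw. Its 8 mm steel tip reaches 55 mm close to the spindle axis, into the groove between the pulley's flanges, and always presses on the belt seat: about 4 N on the plain seat, 9 N on the small swelling, 15.6 N on the very top of the high spot
- pulley_middle (a point): Fixed point on the spindle axis in the middle of the silver belt pulley, 57 mm above the bench. Flanges 120 mm across, 46 to 68 mm above the bench; belt seat between them 100 mm across. The high spot stands 3.6 mm proud over some 45 degrees of the seat, highest in the middle; elsewhere a smaller swelling is 1.6 mm proud over 40 degrees. Neither can be seen
- crank_handle (a point): Middle of the upright black crank handle: 19 mm thick, 46 mm tall (93 to 139 mm above the bench), free to spin on its pin. It goes round the spindle axis at a radius of 45 mm. Turning slowly takes about 2 N at the handle on the plain seat, 4 N going up onto the small swelling, 7 N up onto the high spot, and almost nothing coming off them, in either direction
- lock_knob (a point): Middle of the upright red knob of the lock lever: 17 mm thick, 33 mm tall (57 to 90 mm above the bench). It swings on a radius of 70 mm about an upright pivot that stands 105 mm from the spindle axis, on the stand's +y side. Pushing it takes 2 to 5 N
- spindle (a joint): Angle of the crank, rad, grows counter-clockwise seen from above; at 0 the handle is on the stand's -x side. Turns without end either way. The pulley is clamped to the spindle and turns with it, at an unknown angle
- lock (a joint): Angle of the lock lever, rad: 0 open (from its pivot the knob points 130 degrees counter-clockwise from the stand's +x, left and towards the robot), grows clockwise seen from above to the stop at 1.25 (fully over, 58 degrees). Its brake shoe meets the spindle over the last third; the lever stays where it is left
- flat_file: bystander, not needed for the job: file with wooden handle, 23 x 245 x 23 mm, origin under its centre
- hex_driver: bystander, not needed for the job: driver with red handle, 23 x 170 x 24 mm, origin under its centre
- calliper: bystander, not needed for the job: calliper, 66 x 200 x 8 mm, origin under its centre
- stone_stick_3: bystander, not needed for the job: grey polishing stone, 14 x 120 x 11 mm, origin under its centre
- stone_stick_4: bystander, not needed for the job: green polishing stone, 10 x 100 x 8 mm, origin under its centre
- oilstone_block: bystander, not needed for the job: grey oilstone, 72 x 30 x 22 mm, origin under its centre
- felt_wheel: bystander, not needed for the job: felt wheel on a mandrel standing on the bench, 43 mm across, 50 mm tall, origin under its centre

How it is judged:
By the outcome, as a careful person would: the job done as asked, in the order asked, and still so for the second after the job is handed in, with the robot touching nothing.
It also fails if it takes over 72 s, if anything falls off the work surface, if the arm or the gripper's body presses on something with over 40 N, if the wrist force passes 120 N, or if a joint passes its speed limit or range.

## Working session

There is one attempt and no reset: what is moved stays moved. The work goes in short steps, Python scripts to look and compute and a tool call to move; the robot and the scene stay as the last step left them, time stands still between calls to the robot, and variables do not carry over. Pictures are saved under pics/ and viewed, about 8 in all and at most 12, crops included, and the job is handed in when it is done.

Besides the shell and the picture viewer there is one more tool, called by a JSON object that holds its "name" and its "arguments". drive_tool: Moves the arm, as the interface text tells. Its arguments: {"type":"object","properties":{"steps":{"type":"array"},"grip_force":{"type":"number"}},"required":["steps"]}

```bash
mkdir -p pics; ls; python3 - <<'E'
from rig import manip
import cv2
print(manip.nose_length); o=manip.get_obs(); print({k:(o[k]) for k in ('time_s','tool_pos','ee_rot','wrist_force','grip_width')})
for n in ('scene','top'):
    cv2.imwrite(f'pics/{n}0.png',cv2.cvtColor(manip.camera(n),cv2.COLOR_RGB2BGR)); print(n,manip.camera_info(n))
E
```

```text
pics
0.022
{'time_s': 0.0, 'tool_pos': array([ 0.19199251, -0.51481806,  0.25249561]), 'ee_rot': array([[ 9.37032777e-01,  3.49241240e-01, -3.61450873e-04],
       [ 3.49241335e-01, -9.37031277e-01,  1.69576298e-03],
       [ 2.53539593e-04, -1.71521908e-03, -9.99998497e-01]]), 'wrist_force': array([-0.58732886,  0.35187318,  0.15142838]), 'grip_width': 0.0851723089522966}
scene {'fx': 413.4523515473824, 'fy': 413.4523515473824, 'cx': 318.4416255704694, 'cy': 198.70549095602922, 'k1': 0.005458961449933517, 'position': array([-0.11353346,  0.55588575,  0.866815  ]), 'attitude': array([[-0.63353765, -0.50932016,  0.58242855],
       [-0.77352729,  0.43338833, -0.46241765],
       [-0.0168991 , -0.74348337, -0.66854087]])}
top {'fx': 497.9538295870922, 'fy': 497.9538295870922, 'cx': 314.7994707700076, 'cy': 203.6501097111822, 'k1': -0.1167342295223899, 'position': array([0.37210414, 0.03228408, 1.80001642]), 'attitude': array([[ 0.0237337 , -0.99555624,  0.09112892],
       [-0.99964907, -0.02470613, -0.00955762],
       [ 0.01176659, -0.0908701 , -0.99579324]])}
```

View pics/top0.png

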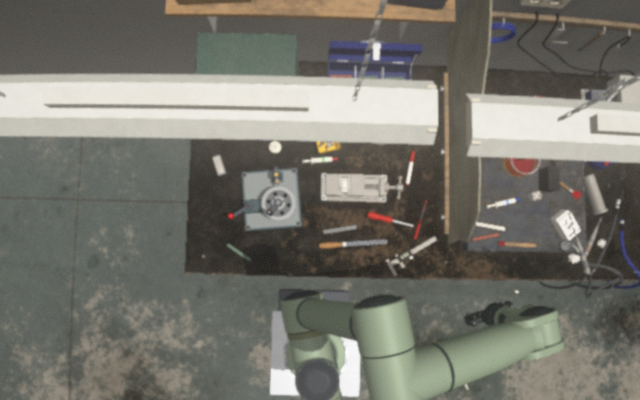

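View pics/scene0.png

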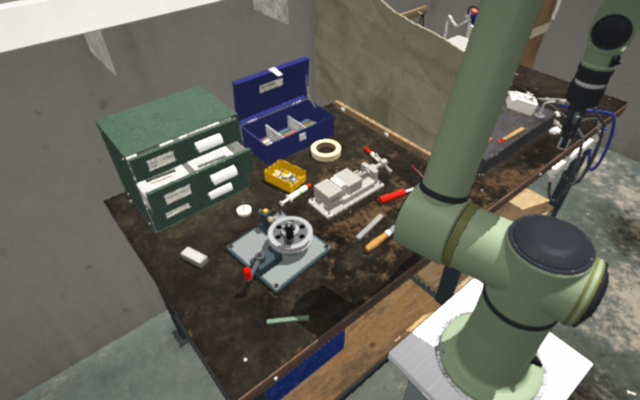

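The top view shows the stand at about (272,199), the pulley at (278,203) and the red knob at (231,215). In the scene view the pulley is at (290,234) and the knob at (248,273). I'll zoom in on both.

```bash
cat > h.py <<'E'
import numpy as np, cv2
from rig import manip
def ray(ci,u,v):
    d=np.array([(u-ci['cx'])/ci['fx'],(v-ci['cy'])/ci['fy']]); s=d.copy()
    for _ in range(10): s=d/(1+ci['k1']*(s@s))
    return ci['position'], ci['attitude']@np.array([s[0],s[1],1])
def onz(ci,u,v,z):
    p,d=ray(ci,u,v); return p+d*(z-p[2])/d[2]
def proj(ci,P):
    c=ci['attitude'].T@(np.array(P)-ci['position']); s=c[:2]/c[2]; s=s*(1+ci['k1']*(s@s))
    return np.array([ci['cx']+ci['fx']*s[0],ci['cy']+ci['fy']*s[1]])
def st():
    o=manip.get_obs(); return o
E
python3 - <<'E'
from h import *
t=cv2.imread('pics/top0.png')[155:245,215:315]; s=cv2.imread('pics/scene0.png')[195:295,220:335]
a=cv2.resize(t,None,fx=4,fy=4,interpolation=cv2.INTER_CUBIC); b=cv2.resize(s,(460,400),interpolation=cv2.INTER_CUBIC)[:360,:400]
cv2.imwrite('pics/z1.png',np.hstack([a,b]))
ct=manip.camera_info('top');cs=manip.camera_info('scene')
for n,c in (('top',ct),('scene',cs)):
    im=cv2.imread(f'pics/{n}0.png').astype(int); m=((im[...,2]>120)&(im[...,1]<70)&(im[...,0]<70)).astype(np.uint8)
    k,l,stt,ce=cv2.connectedComponentsWithStats(m)
    for i in range(1,k):
        if stt[i,4]>4: print(n,stt[i],ce[i],onz(c,*ce[i],.075))
print(onz(ct,278,203,.068),onz(cs,290,234,.068))
E
```

```text
top [573 192   8   6  32] [576.46875 194.21875] [ 0.58795836 -0.93401292  0.075     ]
top [228 213   6   6  26] [230.5 215.5] [0.48134335 0.30772465 0.075     ]
top [368 212  23  11  52] [377.46153846 218.44230769] [ 0.48368255 -0.20360009  0.075     ]
top [374 212   5   3   8] [375.875 213.25 ] [ 0.50167049 -0.19780975  0.075     ]
top [382 215   5   2   6] [384.  215.5] [ 0.49449248 -0.22637196  0.075     ]
top [414 224   7  15  47] [416.91489362 231.10638298] [ 0.44265816 -0.34268028  0.075     ]
top [499 242   5   3  14] [500.85714286 243.07142857] [ 0.40652291 -0.64444786  0.075     ]
scene [472  12   3   2   5] [473.2  12.4] [ 1.22331998 -1.64505074  0.075     ]
scene [499 139   5   3  11] [501.27272727 140.        ] [ 0.40665595 -0.64529061  0.075     ]
scene [364 147   8   7  29] [367.44827586 149.31034483] [ 0.65984148 -0.26876712  0.075     ]
scene [307 183   5   5  14] [309.         184.64285714] [ 0.64299578 -0.01006976  0.075     ]
scene [379 189  27  14 174] [390.79310345 195.66091954] [ 0.45157412 -0.1585629   0.075     ]
scene [243 267   9  13  87] [247.25287356 272.77011494] [0.48150568 0.30641206 0.075     ]
[0.5296983  0.14420799 0.068     ] [0.52317738 0.14905146 0.068     ]
```

View pics/z1.png

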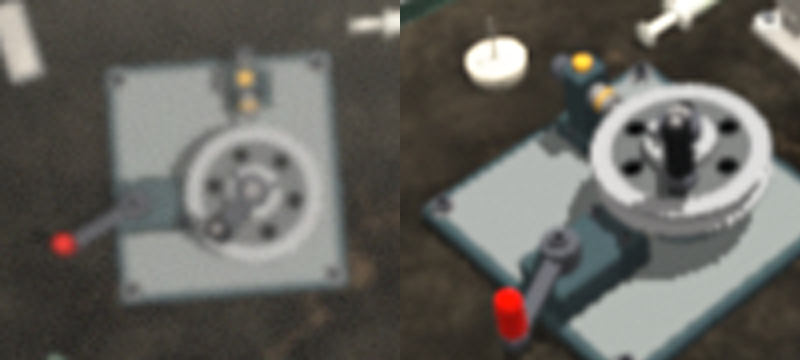

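The crop shows the flange centre at about (277.8,203), the pointer's brass screw at (276.2,174.2), the lever pivot at (248,206), and the handle top at about (269.5,212) in the top view. The plate corners are clear too.

```bash
python3 - <<'E'
from h import *
ct=manip.camera_info('top');cs=manip.camera_info('scene')
T=lambda x,y,z:onz(ct,215+x/4-.4,155+y/4-.4,z)[:2]
S=lambda x,y,z:onz(cs,220+(x-400)/4-.4,195+y/4-.4,z)[:2]
C=[T(107,70,.012),T(330,55,.012),T(345,285,.012),T(125,300,.012)]
print('corners',C,'yaw',[np.degrees(np.arctan2(*(a-b)[::-1])) for a,b in ((C[0],C[3]),(C[1],C[2]),(C[0],C[1]),(C[3],C[2]))])
print('pulley',T(251,192,.068),S(684,150,.068))
print('screw',T(245,77,.082),S(583,62,.082)); print('pivot',T(132,205,.06),S(562,240,.06))
print('handle top',T(218,228,.139),S(680,112,.139)); print('knob',T(64,243,.085),S(508,295,.09))
# Find flange ellipses by brightness
for n,c,(x0,y0,x1,y1) in (('top',ct,(255,180,300,225)),('scene',cs,(262,210,320,262))):
    g=cv2.imread(f'pics/{n}0.png',0)[y0:y1,x0:x1]; m=(g>165).astype(np.uint8); 
    p=np.argwhere(m)[:,::-1]; h=cv2.convexHull(p.astype(np.int32)); e=cv2.fitEllipse(h); print(n,e, onz(c,e[0][0]+x0,e[0][1]+y0,.066))
E
```

```text
corners [array([0.64413427, 0.28452585]), array([0.66279245, 0.08242033]), array([0.45445529, 0.06330679]), array([0.43601032, 0.26051974])] yaw [np.float64(6.579720132822179), np.float64(5.241830783564894), np.float64(95.27453771364367), np.float64(95.34322584235369)]
pulley [0.53104445 0.14652151] [0.52770641 0.14373575]
screw [0.63019953 0.15395619] [0.62886706 0.15465085]
pivot [0.51773787 0.25118549] [0.52102546 0.24573286]
handle top [0.49362523 0.1685212 ] [0.49835547 0.163032  ]
knob [0.48123813 0.30580057] [0.48244669 0.30532451]
top ((21.255718231201172, 15.996305465698242), (34.03251266479492, 59.90768814086914), 152.93836975097656) [0.5543442  0.15119898 0.066     ]
scene ((31.121829986572266, 19.299633026123047), (64.25088500976562, 70.69664001464844), 125.71572875976562) [0.53324043 0.13140206 0.066     ]
```

{"name": "drive_tool", "arguments": {"steps": [52.1,-53.1,0,0,0,-1.22,0.4,52.1,-53.1,0,0,0,-1.22,0.4,52.1,-53.1,0,0,0,-1.22,0.4,52.1,-53.1,0,0,0,-1.22,0.4,52.1,-53.1,0,0,0,-1.22,0.4,52.1,-53.1,0,0,0,-1.22,0.4,52.1,-53.1,0,0,0,-1.22,0.4,52.1,-53.1,0,0,0,-1.22,0.4,52.1,-53.1,0,0,0,-1.22,0.4,52.1,-53.1,0,0,0,-1.22,0.4,52.1,-53.1,0,0,0,-1.22,0.4,52.1,-53.1,0,0,0,-1.22,0.4,52.1,-53.1,0,0,0,-1.22,0.4,52.1,-53.1,0,0,0,-1.22,0.4,52.1,-53.1,0,0,0,-1.22,0.4,52.1,-53.1,0,0,0,-1.22,0.4,52.1,-53.1,0,0,0,-1.22,0.4,52.1,-53.1,0,0,0,-1.22,0.4], "grip_force": 20}}

```text
time_s: 1.9
tool_pos: [0.4941, 0.1635, 0.2529]
ee_rot: [[-0.005, 1.0, -0.001], [1.0, 0.005, -0.001], [-0.001, -0.001, -1.0]]
wrist_force: [-0.2, -1.5, -0.1]
grip_width: 0.0513
```

```bash
python3 - <<'E'
from h import *
o=st();print({k:(o[k]) for k in ('time_s','joints','tool_pos','ee_rot','wrist_force','grip_width')})
ci=manip.camera_info('wrist');print(ci)
import pickle;pickle.dump(ci,open('w1.pkl','wb'))
cv2.imwrite('pics/w1.png',cv2.cvtColor(manip.camera('wrist'),cv2.COLOR_RGB2BGR))
E
```

```text
{'time_s': 1.9, 'joints': array([ 1.77807144e-01,  2.73056082e-01, -2.68092952e-01,  1.03109217e+00,
       -3.21991775e-04,  1.74319079e+00]), 'tool_pos': array([0.49411841, 0.16348238, 0.25287719]), 'ee_rot': array([[-5.41326872e-03,  9.99984416e-01, -1.36514817e-03],
       [ 9.99985188e-01,  5.41249138e-03, -5.72473538e-04],
       [-5.65075764e-04, -1.36822690e-03, -9.99998904e-01]]), 'wrist_force': array([-0.21168045, -1.49027491, -0.07275611]), 'grip_width': 0.051297630887798214}
{'fx': 303.29087705288333, 'fy': 303.29087705288333, 'cx': 324.14716799495716, 'cy': 202.14385794457914, 'k1': 0.00964867494391611, 'position': array([0.49419694, 0.24389669, 0.3732664 ]), 'attitude': array([[ 9.99979019e-01,  6.44848647e-03,  6.15386495e-04],
       [ 6.31863813e-03, -9.50071777e-01, -3.11967456e-01],
       [-1.42705658e-03,  3.11964799e-01, -9.50092589e-01]])}
```

View pics/w1.png

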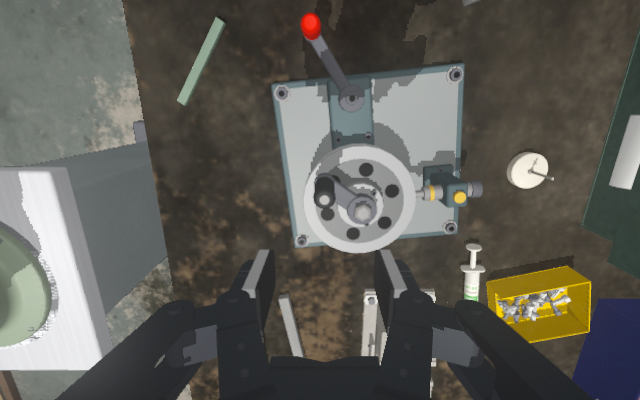

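The wrist view shows the flange centre at about (359,198), spindle nut at (362,209), handle at (324,192) with its top at (324,199), brass screw at (460,197), lever pivot at (351,98) and knob at (311,25).

```bash
python3 - <<'E'
from h import *
import pickle; ci=pickle.load(open('w1.pkl','rb')); im=cv2.imread('pics/w1.png')
g=im.astype(int); x0,y0,x1,y1=295,135,425,262
m=(g.min(2)>150).astype(np.uint8); m2=np.zeros_like(m); m2[y0:y1,x0:x1]=m[y0:y1,x0:x1]
# map plane z=.068 points, take hull within ring and circle fit
k,l,s,c=cv2.connectedComponentsWithStats(m2); i=1+np.argmax(s[1:,4]); print(s[i])
h=cv2.convexHull(np.argwhere(l==i)[:,::-1].astype(np.int32))[:,0]
P=np.array([onz(ci,u,v,.068)[:2] for u,v in h]); A=np.c_[2*P,np.ones(len(P))]; q=np.linalg.lstsq(A,(P**2).sum(1),rcond=None)[0]
print('pulley',q[:2],'r',np.sqrt(q[2]+q[:2]@q[:2]))
for nm,u,v,z in (('screw',460,197,.082),('pivot',351,98,.06),('htop',324,199,.139),('knobtop',311,19,.09)): print(nm,onz(ci,u,v,z)[:2])
cs=[onz(ci,u,v,.012)[:2] for u,v in ((273,84),(464,64),(455,236),(296,249))]
print(cs,[np.degrees(np.arctan2(*(b-a)[::-1])) for a,b in ((cs[0],cs[1]),(cs[3],cs[2]),(cs[3],cs[0]),(cs[2],cs[1]))])
a=cv2.resize(im[0:260,260:480],None,fx=2.3,fy=2.3,interpolation=cv2.INTER_CUBIC); cv2.imwrite('pics/z2.png',a)
E
```

```text
[ 295  135  130  118 7031]
pulley [0.52083387 0.14545142] r 0.07274762531609356
screw [0.63055511 0.15461049]
pivot [0.51992679 0.24817311]
htop [0.4942125  0.16965439]
knobtop [0.48262962 0.30849393]
[array([0.43678175, 0.262925  ]), array([0.64533234, 0.28422901]), array([0.66456408, 0.08017385]), array([0.45767545, 0.0598995 ])] [np.float64(5.832685864141537), np.float64(5.596912877709314), np.float64(95.87572281540575), np.float64(95.38409427729313)]
```

View pics/z2.png

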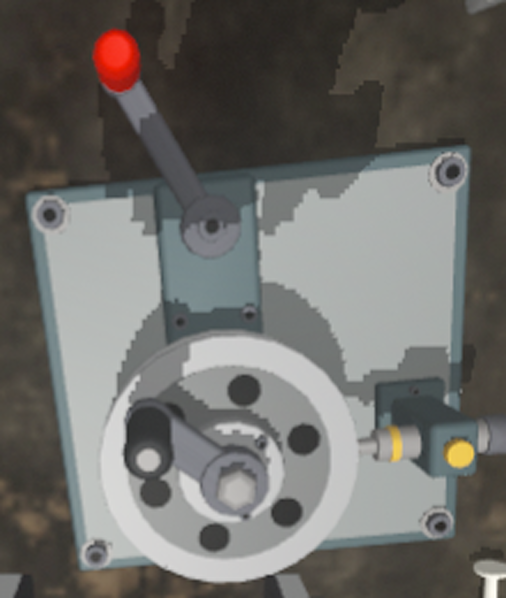

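The zoomed crop shows the flange spanning columns 101–358 and rows 332–581, so its centre is at wrist pixel (359.8,198.7). The handle top is at (324.3,199.6), the knob top at about (311,21) and the lever pivot at (352,98).

```bash
python3 - <<'E'
from h import *
import pickle; ci=pickle.load(open('w1.pkl','rb'))
c=onz(ci,359.8,198.7,.068)[:2]; e=[onz(ci,u,v,.068)[:2] for u,v in ((303.9,198.7),(415.7,198.7),(359.8,144.3),(359.8,252.6))]
print(c,(e[0]+e[1])/2,(e[2]+e[3])/2,e[1]-e[0],e[2]-e[3])
c=np.array([(e[0]+e[1])[0]/2,(e[2]+e[3])[1]/2])
h=onz(ci,324.3,199.6,.139)[:2]; print('c',c,'h',h,h-c,np.hypot(*(h-c)),np.degrees(np.arctan2(*(h-c)[::-1])))
o=st(); print(o['tool_pos'],o['wrist_force'])
E
```

```text
[0.53198779 0.14774081] [0.53193481 0.14773921] [0.53211521 0.14450917] [0.11786982 0.00079474] [-0.00516503  0.12010146]
c [0.53193481 0.14450917] h [0.49445887 0.16914578] [-0.03747594  0.0246366 ] 0.04484872635776796 146.67916845148994
[0.49419875 0.16315459 0.25306766] [-0.28465565  0.14094838 -0.34850733]
```

{"name": "drive_tool", "arguments": {"steps": [0.6,0,4,0,0,0,0.4,0.6,0,8,0,0,0,0.4,0.6,0,11,0,0,0,0.4,0.6,0,12.5,0,0,0,0.4,0.6,0,13.2,0,0,0,0.4,0.6,0,13.2,0,0,0,0.4]}}

```text
time_s: 2.55
tool_pos: [0.4943, 0.1691, 0.1209]
ee_rot: [[-0.004, 1.0, -0.001], [1.0, 0.004, -0.0], [-0.0, -0.001, -1.0]]
wrist_force: [-0.6, 0.7, 1.0]
grip_width: 0.0513
```

{"name": "drive_tool", "arguments": {"steps": [0,0,0,0,0,0,0.6,0,0,0,0,0,0,0.7,0,0,0,0,0,0,0.8,0,0,0,0,0,0,0.85,0,0,0,0,0,0,0.85], "grip_force": 20}}

```text
time_s: 3.05
tool_pos: [0.4949, 0.1706, 0.1224]
ee_rot: [[-0.006, 1.0, 0.001], [1.0, 0.006, 0.001], [0.001, 0.001, -1.0]]
wrist_force: [-3.1, 1.0, 7.3]
grip_width: 0.018
```

```bash
python3 - <<'E'
import numpy as np
o=[];a=147
for k in range(37):
    f=np.radians([a,a+10]); d=4.5*np.array([np.cos(f[1])-np.cos(f[0]),np.sin(f[1])-np.sin(f[0])]); print(a+10,'tx %.2f ty %.2f'%(d[1],d[0])); a+=10
E
```

```text
157 tx -0.69 ty -0.37
167 tx -0.75 ty -0.24
177 tx -0.78 ty -0.11
187 tx -0.78 ty 0.03
197 tx -0.77 ty 0.16
207 tx -0.73 ty 0.29
217 tx -0.67 ty 0.42
227 tx -0.58 ty 0.52
237 tx -0.48 ty 0.62
247 tx -0.37 ty 0.69
257 tx -0.24 ty 0.75
267 tx -0.11 ty 0.78
277 tx 0.03 ty 0.78
287 tx 0.16 ty 0.77
297 tx 0.29 ty 0.73
307 tx 0.42 ty 0.67
317 tx 0.52 ty 0.58
327 tx 0.62 ty 0.48
337 tx 0.69 ty 0.37
347 tx 0.75 ty 0.24
357 tx 0.78 ty 0.11
367 tx 0.78 ty -0.03
377 tx 0.77 ty -0.16
387 tx 0.73 ty -0.29
397 tx 0.67 ty -0.42
407 tx 0.58 ty -0.52
417 tx 0.48 ty -0.62
427 tx 0.37 ty -0.69
437 tx 0.24 ty -0.75
447 tx 0.11 ty -0.78
457 tx -0.03 ty -0.78
467 tx -0.16 ty -0.77
477 tx -0.29 ty -0.73
487 tx -0.42 ty -0.67
497 tx -0.52 ty -0.58
507 tx -0.62 ty -0.48
517 tx -0.69 ty -0.37
```

{"name": "drive_tool", "arguments": {"steps": [0,0,-0.15,0,0,0,0.85,0,0,-0.15,0,0,0,0.85,0,0,-0.15,0,0,0,0.85]}}

```text
time_s: 3.35
tool_pos: [0.4947, 0.1703, 0.1226]
ee_rot: [[-0.006, 1.0, -0.0], [1.0, 0.006, 0.0], [0.0, -0.0, -1.0]]
wrist_force: [0.3, 1.4, -3.4]
grip_width: 0.0185
```

{"name": "drive_tool", "arguments": {"steps": [-0.17,-0.09,0,0,0,0,0.85,-0.34,-0.19,0,0,0,0,0.85,-0.52,-0.28,0,0,0,0,0.85,-0.69,-0.37,0,0,0,0,0.85]}}

```text
time_s: 3.75
tool_pos: [0.4905, 0.1633, 0.1226]
ee_rot: [[-0.006, 1.0, -0.001], [1.0, 0.006, 0.001], [0.001, -0.001, -1.0]]
wrist_force: [-1.3, 4.2, -5.1]
grip_width: 0.0185
```

{"name": "drive_tool", "arguments": {"steps": [-0.19,-0.06,0,0,0,0,0.85,-0.37,-0.12,0,0,0,0,0.85,-0.56,-0.18,0,0,0,0,0.85,-0.75,-0.24,0,0,0,0,0.85]}}

```text
time_s: 4.15
tool_pos: [0.4876, 0.1557, 0.1226]
ee_rot: [[-0.006, 1.0, -0.002], [1.0, 0.006, 0.0], [0.0, -0.002, -1.0]]
wrist_force: [-2.5, 4.1, -5.1]
grip_width: 0.0181
```

{"name": "drive_tool", "arguments": {"steps": [-0.19,-0.03,0,0,0,0,0.85,-0.39,-0.06,0,0,0,0,0.85,-0.58,-0.08,0,0,0,0,0.85,-0.78,-0.11,0,0,0,0,0.85]}}

```text
time_s: 4.55
tool_pos: [0.4862, 0.1477, 0.1226]
ee_rot: [[-0.006, 1.0, -0.003], [1.0, 0.006, 0.0], [0.0, -0.003, -1.0]]
wrist_force: [-2.6, 4.0, -2.8]
grip_width: 0.0183
```

{"name": "drive_tool", "arguments": {"steps": [-0.19,0.01,0,0,0,0,0.85,-0.39,0.01,0,0,0,0,0.85,-0.58,0.02,0,0,0,0,0.85,-0.78,0.03,0,0,0,0,0.85]}}

```text
time_s: 4.95
tool_pos: [0.4862, 0.1397, 0.1225]
ee_rot: [[-0.006, 1.0, -0.003], [1.0, 0.006, -0.001], [-0.001, -0.003, -1.0]]
wrist_force: [-4.4, 2.5, -2.3]
grip_width: 0.0181
```

{"name": "drive_tool", "arguments": {"steps": [-0.19,0.04,0,0,0,0,0.85,-0.38,0.08,0,0,0,0,0.85,-0.58,0.12,0,0,0,0,0.85,-0.77,0.16,0,0,0,0,0.85]}}

```text
time_s: 5.35
tool_pos: [0.4876, 0.1317, 0.1225]
ee_rot: [[-0.006, 1.0, -0.004], [1.0, 0.006, -0.001], [-0.001, -0.004, -1.0]]
wrist_force: [-5.8, 2.4, -1.3]
grip_width: 0.0182
```

{"name": "drive_tool", "arguments": {"steps": [-0.18,0.07,0,0,0,0,0.85,-0.36,0.15,0,0,0,0,0.85,-0.55,0.22,0,0,0,0,0.85,-0.73,0.29,0,0,0,0,0.85]}}

```text
time_s: 5.75
tool_pos: [0.4904, 0.1241, 0.1225]
ee_rot: [[-0.006, 1.0, -0.004], [1.0, 0.006, -0.002], [-0.002, -0.004, -1.0]]
wrist_force: [-5.2, 1.6, -1.4]
grip_width: 0.0183
```

{"name": "drive_tool", "arguments": {"steps": [-0.17,0.1,0,0,0,0,0.85,-0.33,0.21,0,0,0,0,0.85,-0.5,0.31,0,0,0,0,0.85,-0.67,0.42,0,0,0,0,0.85]}}

```text
time_s: 6.15
tool_pos: [0.4946, 0.1171, 0.1225]
ee_rot: [[-0.005, 1.0, -0.004], [1.0, 0.005, -0.003], [-0.003, -0.004, -1.0]]
wrist_force: [-5.5, 0.2, -1.0]
grip_width: 0.0179
```

{"name": "drive_tool", "arguments": {"steps": [-0.14,0.13,0,0,0,0,0.85,-0.29,0.26,0,0,0,0,0.85,-0.43,0.39,0,0,0,0,0.85,-0.58,0.52,0,0,0,0,0.85]}}

```text
time_s: 6.55
tool_pos: [0.4999, 0.1111, 0.1225]
ee_rot: [[-0.005, 1.0, -0.004], [1.0, 0.005, -0.003], [-0.003, -0.004, -1.0]]
wrist_force: [-6.0, -0.2, -0.4]
grip_width: 0.018
```

{"name": "drive_tool", "arguments": {"steps": [-0.12,0.15,0,0,0,0,0.85,-0.24,0.31,0,0,0,0,0.85,-0.36,0.46,0,0,0,0,0.85,-0.48,0.62,0,0,0,0,0.85]}}

```text
time_s: 6.95
tool_pos: [0.5063, 0.1061, 0.1225]
ee_rot: [[-0.005, 1.0, -0.004], [1.0, 0.005, -0.004], [-0.004, -0.004, -1.0]]
wrist_force: [-4.9, -1.8, -0.1]
grip_width: 0.0178
```

{"name": "drive_tool", "arguments": {"steps": [-0.09,0.17,0,0,0,0,0.85,-0.18,0.35,0,0,0,0,0.85,-0.28,0.52,0,0,0,0,0.85,-0.37,0.69,0,0,0,0,0.85]}}

```text
time_s: 7.35
tool_pos: [0.5135, 0.1022, 0.1225]
ee_rot: [[-0.005, 1.0, -0.003], [1.0, 0.005, -0.004], [-0.004, -0.003, -1.0]]
wrist_force: [-5.0, -2.3, -1.3]
grip_width: 0.0183
```

{"name": "drive_tool", "arguments": {"steps": [-0.06,0.19,0,0,0,0,0.85,-0.12,0.37,0,0,0,0,0.85,-0.18,0.56,0,0,0,0,0.85,-0.24,0.75,0,0,0,0,0.85]}}

```text
time_s: 7.75
tool_pos: [0.5213, 0.0998, 0.1225]
ee_rot: [[-0.005, 1.0, -0.003], [1.0, 0.005, -0.005], [-0.005, -0.003, -1.0]]
wrist_force: [-4.1, -2.9, -1.2]
grip_width: 0.0179
```

{"name": "drive_tool", "arguments": {"steps": [-0.03,0.19,0,0,0,0,0.85,-0.06,0.39,0,0,0,0,0.85,-0.08,0.58,0,0,0,0,0.85,-0.11,0.78,0,0,0,0,0.85]}}

```text
time_s: 8.15
tool_pos: [0.5295, 0.0988, 0.1225]
ee_rot: [[-0.005, 1.0, -0.002], [1.0, 0.005, -0.005], [-0.005, -0.002, -1.0]]
wrist_force: [-3.2, -3.6, -3.3]
grip_width: 0.0181
```

{"name": "drive_tool", "arguments": {"steps": [0.01,0.19,0,0,0,0,0.85,0.01,0.39,0,0,0,0,0.85,0.02,0.58,0,0,0,0,0.85,0.03,0.78,0,0,0,0,0.85]}}

```text
time_s: 8.55
tool_pos: [0.5378, 0.0993, 0.1225]
ee_rot: [[-0.005, 1.0, -0.002], [1.0, 0.005, -0.004], [-0.004, -0.002, -1.0]]
wrist_force: [-2.6, -3.9, -3.2]
grip_width: 0.0182
```

{"name": "drive_tool", "arguments": {"steps": [0.04,0.19,0,0,0,0,0.85,0.08,0.38,0,0,0,0,0.85,0.12,0.58,0,0,0,0,0.85,0.16,0.77,0,0,0,0,0.85]}}

```text
time_s: 8.95
tool_pos: [0.5448, 0.1009, 0.1225]
ee_rot: [[-0.005, 1.0, -0.003], [1.0, 0.005, -0.004], [-0.004, -0.003, -1.0]]
wrist_force: [-5.8, -5.3, 0.6]
grip_width: 0.018
```

{"name": "drive_tool", "arguments": {"steps": [0.07,0.18,0,0,0,0,0.85,0.15,0.36,0,0,0,0,0.85,0.22,0.55,0,0,0,0,0.85,0.29,0.73,0,0,0,0,0.85]}}

```text
time_s: 9.35
tool_pos: [0.5508, 0.1034, 0.1225]
ee_rot: [[-0.005, 1.0, -0.005], [1.0, 0.005, -0.006], [-0.006, -0.005, -1.0]]
wrist_force: [-9.4, -6.7, 2.9]
grip_width: 0.0183
```

{"name": "drive_tool", "arguments": {"steps": [0.1,0.17,0,0,0,0,0.85,0.21,0.33,0,0,0,0,0.85,0.31,0.5,0,0,0,0,0.85,0.42,0.67,0,0,0,0,0.85]}}

```text
time_s: 9.75
tool_pos: [0.5574, 0.1073, 0.1225]
ee_rot: [[-0.004, 1.0, -0.005], [1.0, 0.004, -0.006], [-0.006, -0.005, -1.0]]
wrist_force: [-8.4, -7.2, 1.6]
grip_width: 0.0183
```

{"name": "drive_tool", "arguments": {"steps": [0.13,0.14,0,0,0,0,0.85,0.26,0.29,0,0,0,0,0.85,0.39,0.43,0,0,0,0,0.85,0.52,0.58,0,0,0,0,0.85]}}

```text
time_s: 10.15
tool_pos: [0.5641, 0.1133, 0.1225]
ee_rot: [[-0.005, 1.0, -0.004], [1.0, 0.005, -0.004], [-0.004, -0.004, -1.0]]
wrist_force: [-5.7, -5.2, 0.1]
grip_width: 0.0183
```

{"name": "drive_tool", "arguments": {"steps": [0.15,0.12,0,0,0,0,0.85,0.31,0.24,0,0,0,0,0.85,0.46,0.36,0,0,0,0,0.85,0.62,0.48,0,0,0,0,0.85]}}

```text
time_s: 10.55
tool_pos: [0.5699, 0.1212, 0.1225]
ee_rot: [[-0.006, 1.0, -0.002], [1.0, 0.006, -0.001], [-0.001, -0.002, -1.0]]
wrist_force: [-3.0, -0.1, -2.3]
grip_width: 0.018
```

{"name": "drive_tool", "arguments": {"steps": [0.17,0.09,0,0,0,0,0.85,0.35,0.18,0,0,0,0,0.85,0.52,0.28,0,0,0,0,0.85,0.69,0.37,0,0,0,0,0.85]}}

```text
time_s: 10.95
tool_pos: [0.5734, 0.1286, 0.1225]
ee_rot: [[-0.006, 1.0, -0.002], [1.0, 0.006, -0.0], [-0.0, -0.002, -1.0]]
wrist_force: [-6.5, -1.4, -2.5]
grip_width: 0.018
```

{"name": "drive_tool", "arguments": {"steps": [0.19,0.06,0,0,0,0,0.85,0.37,0.12,0,0,0,0,0.85,0.56,0.18,0,0,0,0,0.85,0.75,0.24,0,0,0,0,0.85]}}

```text
time_s: 11.35
tool_pos: [0.5754, 0.1359, 0.1225]
ee_rot: [[-0.006, 1.0, -0.002], [1.0, 0.006, -0.001], [-0.001, -0.003, -1.0]]
wrist_force: [-7.9, -2.2, -0.4]
grip_width: 0.0182
```

{"name": "drive_tool", "arguments": {"steps": [0.19,0.03,0,0,0,0,0.85,0.39,0.06,0,0,0,0,0.85,0.58,0.08,0,0,0,0,0.85,0.78,0.11,0,0,0,0,0.85]}}

```text
time_s: 11.75
tool_pos: [0.5761, 0.1434, 0.1225]
ee_rot: [[-0.006, 1.0, -0.003], [1.0, 0.006, -0.002], [-0.002, -0.003, -1.0]]
wrist_force: [-8.2, -3.4, 0.8]
grip_width: 0.0186
```

{"name": "drive_tool", "arguments": {"steps": [0.19,-0.05,0,0,0,0,0.85,0.39,-0.1,0,0,0,0,0.85,0.58,-0.13,0,0,0,0,0.85,0.78,-0.14,0,0,0,0,0.85]}}

```text
time_s: 12.15
tool_pos: [0.5754, 0.1508, 0.1225]
ee_rot: [[-0.006, 1.0, -0.002], [1.0, 0.006, -0.002], [-0.002, -0.002, -1.0]]
wrist_force: [-5.6, -3.6, -0.9]
grip_width: 0.0182
```

{"name": "drive_tool", "arguments": {"steps": [0.19,-0.04,0,0,0,0,0.85,0.38,-0.08,0,0,0,0,0.85,0.58,-0.12,0,0,0,0,0.85,0.77,-0.16,0,0,0,0,0.85]}}

```text
time_s: 12.55
tool_pos: [0.5737, 0.1581, 0.1225]
ee_rot: [[-0.005, 1.0, -0.002], [1.0, 0.005, -0.003], [-0.003, -0.002, -1.0]]
wrist_force: [-7.5, -6.3, -0.7]
grip_width: 0.0182
```

{"name": "drive_tool", "arguments": {"steps": [0.18,-0.07,0,0,0,0,0.85,0.36,-0.15,0,0,0,0,0.85,0.55,-0.22,0,0,0,0,0.85,0.73,-0.29,0,0,0,0,0.85]}}

```text
time_s: 12.95
tool_pos: [0.5708, 0.1649, 0.1225]
ee_rot: [[-0.005, 1.0, -0.002], [1.0, 0.005, -0.004], [-0.004, -0.002, -1.0]]
wrist_force: [-5.7, -6.8, -0.9]
grip_width: 0.0183
```

{"name": "drive_tool", "arguments": {"steps": [0.17,-0.1,0,0,0,0,0.85,0.33,-0.21,0,0,0,0,0.85,0.5,-0.31,0,0,0,0,0.85,0.67,-0.42,0,0,0,0,0.85]}}

```text
time_s: 13.35
tool_pos: [0.5668, 0.1712, 0.1225]
ee_rot: [[-0.005, 1.0, -0.001], [1.0, 0.005, -0.005], [-0.005, -0.001, -1.0]]
wrist_force: [-5.1, -7.4, -1.7]
grip_width: 0.0185
```

{"name": "drive_tool", "arguments": {"steps": [0.14,-0.13,0,0,0,0,0.85,0.29,-0.26,0,0,0,0,0.85,0.43,-0.39,0,0,0,0,0.85,0.58,-0.52,0,0,0,0,0.85]}}

```text
time_s: 13.75
tool_pos: [0.5619, 0.1767, 0.1225]
ee_rot: [[-0.005, 1.0, -0.001], [1.0, 0.005, -0.006], [-0.006, -0.001, -1.0]]
wrist_force: [-4.1, -8.4, -2.9]
grip_width: 0.0184
```

{"name": "drive_tool", "arguments": {"steps": [0.12,-0.15,0,0,0,0,0.85,0.24,-0.31,0,0,0,0,0.85,0.36,-0.46,0,0,0,0,0.85,0.48,-0.62,0,0,0,0,0.85]}}

```text
time_s: 14.15
tool_pos: [0.5564, 0.181, 0.1225]
ee_rot: [[-0.004, 1.0, 0.001], [1.0, 0.004, -0.006], [-0.006, 0.001, -1.0]]
wrist_force: [-1.5, -10.0, -3.7]
grip_width: 0.0179
```

{"name": "drive_tool", "arguments": {"steps": [0.09,-0.17,0,0,0,0,0.85,0.18,-0.35,0,0,0,0,0.85,0.28,-0.52,0,0,0,0,0.85,0.37,-0.69,0,0,0,0,0.85]}}

```text
time_s: 14.55
tool_pos: [0.5506, 0.1844, 0.1226]
ee_rot: [[-0.004, 1.0, 0.003], [1.0, 0.004, -0.007], [-0.007, 0.003, -1.0]]
wrist_force: [2.1, -10.7, -6.9]
grip_width: 0.0179
```

{"name": "drive_tool", "arguments": {"steps": [0.06,-0.19,0,0,0,0,0.85,0.12,-0.37,0,0,0,0,0.85,0.18,-0.56,0,0,0,0,0.85,0.24,-0.75,0,0,0,0,0.85]}}

```text
time_s: 14.95
tool_pos: [0.5439, 0.187, 0.1226]
ee_rot: [[-0.004, 1.0, 0.004], [1.0, 0.004, -0.007], [-0.007, 0.004, -1.0]]
wrist_force: [2.8, -10.9, -8.9]
grip_width: 0.0178
```

{"name": "drive_tool", "arguments": {"steps": [0.03,-0.19,0,0,0,0,0.85,0.06,-0.39,0,0,0,0,0.85,0.08,-0.58,0,0,0,0,0.85,0.11,-0.78,0,0,0,0,0.85]}}

```text
time_s: 15.35
tool_pos: [0.5363, 0.1885, 0.1226]
ee_rot: [[-0.004, 1.0, 0.005], [1.0, 0.004, -0.005], [-0.005, 0.005, -1.0]]
wrist_force: [3.3, -7.6, -9.3]
grip_width: 0.0179
```

```bash
cat > d.txt <<'E'
.4905 .1633 -1.3 4.2
.4876 .1557 -2.5 4.1
.4862 .1477 -2.6 4.0
.4862 .1397 -4.4 2.5
.4876 .1317 -5.8 2.4
.4904 .1241 -5.2 1.6
.4946 .1171 -5.5 .2
.4999 .1111 -6 -.2
.5063 .1061 -4.9 -1.8
.5135 .1022 -5 -2.3
.5213 .0998 -4.1 -2.9
.5295 .0988 -3.2 -3.6
.5378 .0993 -2.6 -3.9
.5448 .1009 -5.8 -5.3
.5508 .1034 -9.4 -6.7
.5574 .1073 -8.4 -7.2
.5641 .1133 -5.7 -5.2
.5699 .1212 -3 -.1
.5734 .1286 -6.5 -1.4
.5754 .1359 -7.9 -2.2
.5761 .1434 -8.2 -3.4
.5754 .1508 -5.6 -3.6
.5737 .1581 -7.5 -6.3
.5708 .1649 -5.7 -6.8
.5668 .1712 -5.1 -7.4
.5619 .1767 -4.1 -8.4
.5564 .1810 -1.5 -10
.5506 .1844 2.1 -10.7
.5439 .1870 2.8 -10.9
.5363 .1885 3.3 -7.6
E
cat > fit.py <<'E'
import numpy as np
D=np.loadtxt('d.txt'); P=D[:,:2]; q=np.linalg.lstsq(np.c_[2*P,np.ones(len(P))],(P**2).sum(1),rcond=None)[0]
c=q[:2]; print('c',c,'r',np.sqrt(q[2]+c@c))
for p,f in zip(P,D[:,2:]):
    r=(p-c);R=np.hypot(*r);r=r/R;t=np.array([-r[1],r[0]]); print('%6.1f R%.4f resist %5.1f radial %5.1f'%(np.degrees(np.arctan2(r[1],r[0]))%360,R,-f@t,f@r))
E
python3 fit.py
```

```text
c [0.53100081 0.14379421] r 0.04504819087887873
 154.3 R0.0450 resist   3.2 radial   3.0
 164.7 R0.0450 resist   3.3 radial   3.5
 175.0 R0.0450 resist   3.8 radial   2.9
 185.2 R0.0450 resist   2.9 radial   4.2
 195.6 R0.0451 resist   3.9 radial   4.9
 205.9 R0.0451 resist   3.7 radial   4.0
 216.3 R0.0451 resist   3.4 radial   4.3
 226.4 R0.0451 resist   4.2 radial   4.3
 236.8 R0.0451 resist   3.1 radial   4.2
 247.2 R0.0451 resist   3.7 radial   4.1
 257.6 R0.0451 resist   3.4 radial   3.7
 268.1 R0.0450 resist   3.1 radial   3.7
 278.7 R0.0450 resist   3.2 radial   3.5
 287.8 R0.0451 resist   7.1 radial   3.3
 296.1 R0.0450 resist  11.4 radial   1.9
 305.9 R0.0450 resist  11.0 radial   0.9
 317.3 R0.0450 resist   7.7 radial  -0.7
 329.9 R0.0450 resist   1.6 radial  -2.5
 340.3 R0.0450 resist   3.5 radial  -5.6
 349.9 R0.0451 resist   3.5 radial  -7.4
 359.5 R0.0451 resist   3.5 radial  -8.2
   9.0 R0.0449 resist   2.7 radial  -6.1
  18.5 R0.0450 resist   3.6 radial  -9.1
  27.9 R0.0450 resist   3.3 radial  -8.2
  37.4 R0.0451 resist   2.8 radial  -8.5
  46.8 R0.0451 resist   2.8 radial  -8.9
  55.7 R0.0450 resist   4.4 radial  -9.1
  64.2 R0.0451 resist   6.5 radial  -8.7
  73.4 R0.0451 resist   5.8 radial  -9.6
  83.2 R0.0450 resist   4.2 radial  -7.2
```

```bash
cat > path.py <<'E'
import numpy as np
c=np.array([.531,.1438])
def P(a): return 100*(c+.045*np.array([np.cos(np.radians(a)),np.sin(np.radians(a))]))
def call(p0,angs):
    print(angs[-1],' '.join('%.2f,%.2f'%tuple((P(a)-p0)[::-1]) for a in angs)); return P(angs[-1])
E
python3 - <<'E'
from path import *
p=np.array([53.35,18.99])
for s in (83,43,3): p=call(p,[s-4*i for i in range(1,11 if s>3 else 6)])
for s in range(343,268,-3): p=call(p,[s-1.5,s-3])
E
```

```text
43 -0.19,0.61 -0.26,0.91 -0.36,1.22 -0.47,1.51 -0.60,1.79 -0.75,2.07 -0.92,2.33 -1.11,2.58 -1.32,2.82 -1.54,3.04
3 -0.24,0.21 -0.49,0.40 -0.75,0.57 -1.03,0.72 -1.31,0.85 -1.60,0.96 -1.90,1.06 -2.21,1.13 -2.52,1.18 -2.83,1.20
-17 -0.31,0.01 -0.63,-0.01 -0.94,-0.05 -1.25,-0.11 -1.55,-0.19
340 -0.11,-0.04 -0.22,-0.07
337 -0.11,-0.04 -0.22,-0.09
334 -0.11,-0.05 -0.21,-0.10
331 -0.11,-0.05 -0.21,-0.11
328 -0.10,-0.06 -0.20,-0.12
325 -0.10,-0.06 -0.20,-0.13
322 -0.10,-0.07 -0.19,-0.14
319 -0.09,-0.07 -0.18,-0.15
316 -0.09,-0.08 -0.17,-0.16
313 -0.08,-0.08 -0.17,-0.17
310 -0.08,-0.09 -0.16,-0.18
307 -0.07,-0.09 -0.15,-0.18
304 -0.07,-0.10 -0.14,-0.19
301 -0.06,-0.10 -0.13,-0.20
298 -0.06,-0.10 -0.12,-0.21
295 -0.05,-0.10 -0.11,-0.21
292 -0.05,-0.11 -0.09,-0.22
289 -0.04,-0.11 -0.08,-0.22
286 -0.04,-0.11 -0.07,-0.22
283 -0.03,-0.11 -0.06,-0.23
280 -0.02,-0.12 -0.05,-0.23
277 -0.02,-0.12 -0.03,-0.23
274 -0.01,-0.12 -0.02,-0.23
271 -0.01,-0.12 -0.01,-0.24
268 -0.00,-0.12 0.00,-0.24
```

{"name": "drive_tool", "arguments": {"steps": [-0.12,0.25,0.08,0,0,0,0.85,-0.17,0.45,0.08,0,0,0,0.85,-0.19,0.61,0.08,0,0,0,0.85,-0.26,0.91,0.08,0,0,0,0.85,-0.36,1.22,0.08,0,0,0,0.85,-0.47,1.51,0.08,0,0,0,0.85,-0.6,1.79,0.08,0,0,0,0.85,-0.75,2.07,0.08,0,0,0,0.85,-0.92,2.33,0.08,0,0,0,0.85,-1.11,2.58,0.08,0,0,0,0.85,-1.32,2.82,0.08,0,0,0,0.85,-1.54,3.04,0.08,0,0,0,0.85]}}

```text
time_s: 16.55
tool_pos: [0.5634, 0.1751, 0.1224]
ee_rot: [[-0.006, 1.0, -0.002], [1.0, 0.006, -0.001], [-0.001, -0.002, -1.0]]
wrist_force: [-7.5, -2.7, 4.2]
grip_width: 0.0184
```

{"name": "drive_tool", "arguments": {"steps": [-0.24,0.21,0,0,0,0,0.85,-0.49,0.4,0,0,0,0,0.85,-0.75,0.57,0,0,0,0,0.85,-1.03,0.72,0,0,0,0,0.85,-1.31,0.85,0,0,0,0,0.85,-1.6,0.96,0,0,0,0,0.85,-1.9,1.06,0,0,0,0,0.85,-2.21,1.13,0,0,0,0,0.85,-2.52,1.18,0,0,0,0,0.85,-2.83,1.2,0,0,0,0,0.85]}}

```text
time_s: 17.55
tool_pos: [0.5757, 0.1486, 0.1225]
ee_rot: [[-0.007, 1.0, -0.001], [1.0, 0.007, 0.003], [0.003, -0.001, -1.0]]
wrist_force: [-6.5, 2.7, 2.2]
grip_width: 0.0183
```

{"name": "drive_tool", "arguments": {"steps": [-0.31,0.01,0,0,0,0,0.85,-0.63,-0.01,0,0,0,0,0.85,-0.94,-0.05,0,0,0,0,0.85,-1.25,-0.11,0,0,0,0,0.85,-1.55,-0.19,0,0,0,0,0.85]}}

```text
time_s: 18.05
tool_pos: [0.5748, 0.1337, 0.1225]
ee_rot: [[-0.007, 1.0, 0.001], [1.0, 0.007, 0.004], [0.004, 0.001, -1.0]]
wrist_force: [-4.5, 3.3, -1.2]
grip_width: 0.0182
```

{"name": "drive_tool", "arguments": {"steps": [-0.11,-0.04,0,0,0,0,0.85,-0.22,-0.07,0,0,0,0,0.85]}}

```text
time_s: 18.25
tool_pos: [0.5743, 0.1314, 0.1225]
ee_rot: [[-0.007, 1.0, 0.001], [1.0, 0.007, 0.004], [0.004, 0.001, -1.0]]
wrist_force: [-4.1, 3.5, -0.5]
grip_width: 0.0183
```

{"name": "drive_tool", "arguments": {"steps": [-0.11,-0.04,0,0,0,0,0.85,-0.22,-0.09,0,0,0,0,0.85]}}

```text
time_s: 18.45
tool_pos: [0.5736, 0.1293, 0.1225]
ee_rot: [[-0.007, 1.0, 0.002], [1.0, 0.007, 0.004], [0.004, 0.002, -1.0]]
wrist_force: [-2.5, 3.9, -1.5]
grip_width: 0.0182
```

{"name": "drive_tool", "arguments": {"steps": [-0.11,-0.05,0,0,0,0,0.85,-0.21,-0.1,0,0,0,0,0.85]}}

```text
time_s: 18.65
tool_pos: [0.5728, 0.1272, 0.1225]
ee_rot: [[-0.007, 1.0, 0.002], [1.0, 0.007, 0.004], [0.004, 0.002, -1.0]]
wrist_force: [-2.4, 4.1, -1.6]
grip_width: 0.0185
```

{"name": "drive_tool", "arguments": {"steps": [-0.11,-0.05,0,0,0,0,0.85,-0.21,-0.11,0,0,0,0,0.85]}}

```text
time_s: 18.85
tool_pos: [0.5718, 0.1249, 0.1225]
ee_rot: [[-0.007, 1.0, 0.002], [1.0, 0.007, 0.003], [0.003, 0.002, -1.0]]
wrist_force: [-1.6, 4.5, -2.0]
grip_width: 0.0184
```

{"name": "drive_tool", "arguments": {"steps": [-0.1,-0.06,0,0,0,0,0.85,-0.2,-0.12,0,0,0,0,0.85]}}

```text
time_s: 19.05
tool_pos: [0.5709, 0.123, 0.1226]
ee_rot: [[-0.007, 1.0, 0.003], [1.0, 0.007, 0.004], [0.004, 0.003, -1.0]]
wrist_force: [-1.4, 6.5, -2.9]
grip_width: 0.0181
```

{"name": "drive_tool", "arguments": {"steps": [-0.1,-0.06,0,0,0,0,0.85,-0.2,-0.13,0,0,0,0,0.85]}}

```text
time_s: 19.25
tool_pos: [0.5701, 0.1215, 0.1226]
ee_rot: [[-0.007, 1.0, 0.003], [1.0, 0.007, 0.005], [0.005, 0.004, -1.0]]
wrist_force: [-0.0, 8.7, -3.8]
grip_width: 0.0179
```

{"name": "drive_tool", "arguments": {"steps": [-0.1,-0.07,0,0,0,0,0.85,-0.19,-0.14,0,0,0,0,0.85]}}

```text
time_s: 19.45
tool_pos: [0.5691, 0.12, 0.1226]
ee_rot: [[-0.008, 1.0, 0.004], [1.0, 0.008, 0.006], [0.006, 0.004, -1.0]]
wrist_force: [1.6, 10.4, -4.4]
grip_width: 0.0185
```

{"name": "drive_tool", "arguments": {"steps": [-0.09,-0.07,0,0,0,0,0.85,-0.18,-0.15,0,0,0,0,0.85]}}

```text
time_s: 19.65
tool_pos: [0.5681, 0.1184, 0.1226]
ee_rot: [[-0.008, 1.0, 0.005], [1.0, 0.008, 0.007], [0.006, 0.005, -1.0]]
wrist_force: [2.5, 10.1, -5.8]
grip_width: 0.018
```

{"name": "drive_tool", "arguments": {"steps": [-0.09,-0.08,0,0,0,0,0.85,-0.17,-0.16,0,0,0,0,0.85]}}

```text
time_s: 19.85
tool_pos: [0.5669, 0.1168, 0.1227]
ee_rot: [[-0.008, 1.0, 0.006], [1.0, 0.008, 0.007], [0.007, 0.006, -1.0]]
wrist_force: [3.6, 10.0, -6.5]
grip_width: 0.0183
```

{"name": "drive_tool", "arguments": {"steps": [-0.08,-0.08,0,0,0,0,0.85,-0.17,-0.17,0,0,0,0,0.85]}}

```text
time_s: 20.05
tool_pos: [0.5656, 0.1152, 0.1227]
ee_rot: [[-0.008, 1.0, 0.007], [1.0, 0.008, 0.007], [0.007, 0.007, -1.0]]
wrist_force: [5.0, 10.7, -8.2]
grip_width: 0.0182
```

{"name": "drive_tool", "arguments": {"steps": [-0.08,-0.09,0,0,0,0,0.85,-0.16,-0.18,0,0,0,0,0.85]}}

```text
time_s: 20.25
tool_pos: [0.5641, 0.1135, 0.1227]
ee_rot: [[-0.008, 1.0, 0.007], [1.0, 0.008, 0.007], [0.007, 0.007, -1.0]]
wrist_force: [6.1, 10.2, -8.5]
grip_width: 0.018
```

{"name": "drive_tool", "arguments": {"steps": [-0.07,-0.09,0,0,0,0,0.85,-0.15,-0.18,0,0,0,0,0.85]}}

```text
time_s: 20.45
tool_pos: [0.5626, 0.1118, 0.1227]
ee_rot: [[-0.008, 1.0, 0.008], [1.0, 0.008, 0.006], [0.006, 0.008, -1.0]]
wrist_force: [6.5, 9.9, -8.5]
grip_width: 0.0181
```

{"name": "drive_tool", "arguments": {"steps": [-0.07,-0.1,0,0,0,0,0.85,-0.14,-0.19,0,0,0,0,0.85]}}

```text
time_s: 20.65
tool_pos: [0.5608, 0.1101, 0.1227]
ee_rot: [[-0.008, 1.0, 0.008], [1.0, 0.007, 0.006], [0.006, 0.008, -1.0]]
wrist_force: [6.0, 8.8, -10.1]
grip_width: 0.0181
```

{"name": "drive_tool", "arguments": {"steps": [-0.06,-0.1,0,0,0,0,0.85,-0.13,-0.2,0,0,0,0,0.85]}}

```text
time_s: 20.85
tool_pos: [0.5588, 0.1085, 0.1227]
ee_rot: [[-0.007, 1.0, 0.008], [1.0, 0.007, 0.005], [0.005, 0.008, -1.0]]
wrist_force: [6.2, 7.5, -10.3]
grip_width: 0.0181
```

{"name": "drive_tool", "arguments": {"steps": [-0.06,-0.1,0,0,0,0,0.85,-0.12,-0.21,0,0,0,0,0.85]}}

```text
time_s: 21.05
tool_pos: [0.5567, 0.1069, 0.1227]
ee_rot: [[-0.007, 1.0, 0.008], [1.0, 0.007, 0.004], [0.004, 0.008, -1.0]]
wrist_force: [7.2, 7.1, -9.3]
grip_width: 0.0185
```

{"name": "drive_tool", "arguments": {"steps": [-0.05,-0.1,0,0,0,0,0.85,-0.11,-0.21,0,0,0,0,0.85]}}

```text
time_s: 21.25
tool_pos: [0.5543, 0.1053, 0.1226]
ee_rot: [[-0.007, 1.0, 0.007], [1.0, 0.007, 0.003], [0.003, 0.007, -1.0]]
wrist_force: [6.3, 5.6, -8.3]
grip_width: 0.018
```

{"name": "drive_tool", "arguments": {"steps": [-0.05,-0.11,0,0,0,0,0.85,-0.09,-0.22,0,0,0,0,0.85]}}

```text
time_s: 21.45
tool_pos: [0.5519, 0.1039, 0.1226]
ee_rot: [[-0.006, 1.0, 0.007], [1.0, 0.006, 0.002], [0.002, 0.007, -1.0]]
wrist_force: [5.1, 4.8, -8.4]
grip_width: 0.0182
```

{"name": "drive_tool", "arguments": {"steps": [-0.04,-0.11,0,0,0,0,0.85,-0.08,-0.22,0,0,0,0,0.85]}}

```text
time_s: 21.65
tool_pos: [0.5493, 0.1027, 0.1226]
ee_rot: [[-0.006, 1.0, 0.006], [1.0, 0.006, 0.001], [0.001, 0.006, -1.0]]
wrist_force: [3.7, 2.7, -7.2]
grip_width: 0.0181
```

{"name": "drive_tool", "arguments": {"steps": [-0.04,-0.11,0,0,0,0,0.85,-0.07,-0.22,0,0,0,0,0.85]}}

```text
time_s: 21.85
tool_pos: [0.5456, 0.1012, 0.1226]
ee_rot: [[-0.006, 1.0, 0.003], [1.0, 0.006, -0.001], [-0.001, 0.003, -1.0]]
wrist_force: [2.1, 0.2, -3.1]
grip_width: 0.0184
```

{"name": "drive_tool", "arguments": {"steps": [-0.03,-0.11,0,0,0,0,0.85,-0.06,-0.23,0,0,0,0,0.85]}}

```text
time_s: 22.05
tool_pos: [0.5424, 0.1002, 0.1225]
ee_rot: [[-0.005, 1.0, 0.002], [1.0, 0.005, -0.001], [-0.001, 0.002, -1.0]]
wrist_force: [3.9, -0.7, -1.2]
grip_width: 0.0182
```

{"name": "drive_tool", "arguments": {"steps": [-0.02,-0.12,0,0,0,0,0.85,-0.05,-0.23,0,0,0,0,0.85]}}

```text
time_s: 22.25
tool_pos: [0.5402, 0.0997, 0.1225]
ee_rot: [[-0.006, 1.0, 0.002], [1.0, 0.006, -0.001], [-0.001, 0.002, -1.0]]
wrist_force: [3.6, -2.7, -0.4]
grip_width: 0.0183
```

{"name": "drive_tool", "arguments": {"steps": [-0.02,-0.12,0,0,0,0,0.85,-0.03,-0.23,0,0,0,0,0.85]}}

```text
time_s: 22.45
tool_pos: [0.5377, 0.0993, 0.1225]
ee_rot: [[-0.006, 1.0, 0.002], [1.0, 0.006, -0.002], [-0.002, 0.002, -1.0]]
wrist_force: [3.4, -4.8, 0.4]
grip_width: 0.0184
```

{"name": "drive_tool", "arguments": {"steps": [-0.01,-0.12,0,0,0,0,0.85,-0.02,-0.23,0,0,0,0,0.85]}}

```text
time_s: 22.65
tool_pos: [0.5354, 0.099, 0.1225]
ee_rot: [[-0.005, 1.0, 0.001], [1.0, 0.005, -0.002], [-0.002, 0.001, -1.0]]
wrist_force: [3.9, -5.0, 1.5]
grip_width: 0.0185
```

{"name": "drive_tool", "arguments": {"steps": [-0.01,-0.12,0,0,0,0,0.85,-0.01,-0.24,0,0,0,0,0.85]}}

```text
time_s: 22.85
tool_pos: [0.5329, 0.0988, 0.1225]
ee_rot: [[-0.005, 1.0, 0.001], [1.0, 0.005, -0.002], [-0.002, 0.001, -1.0]]
wrist_force: [2.7, -3.5, 2.0]
grip_width: 0.0181
```

```bash
cat > d2.txt <<'E'
.5743 .1314 -4.1 3.5
.5736 .1293 -2.5 3.9
.5728 .1272 -2.4 4.1
.5718 .1249 -1.6 4.5
.5709 .1230 -1.4 6.5
.5701 .1215 0 8.7
.5691 .12 1.6 10.4
.5681 .1184 2.5 10.1
.5669 .1168 3.6 10
.5656 .1152 5 10.7
.5641 .1135 6.1 10.2
.5626 .1118 6.5 9.9
.5608 .1101 6 8.8
.5588 .1085 6.2 7.5
.5567 .1069 7.2 7.1
.5543 .1053 6.3 5.6
.5519 .1039 5.1 4.8
.5493 .1027 3.7 2.7
.5456 .1012 2.1 .2
.5424 .1002 3.9 -.7
.5402 .0997 3.6 -2.7
.5377 .0993 3.4 -4.8
.5354 .099 3.9 -5
.5329 .0988 2.7 -3.5
E
python3 - <<'E'
import numpy as np
from path import *
for x in np.loadtxt('d2.txt'):
    r=x[:2]-c; R=np.hypot(*r); r/=R; t=np.array([r[1],-r[0]]); print('%.1f R%.4f cw-resist %.1f radial %.1f'%(np.degrees(np.arctan2(r[1],r[0]))%360,R,-x[2:]@t,x[2:]@r))
p=P(271)
for s in range(271,316,3): p=call(p,[s+1.5,s+3])
E
```

```text
344.0 R0.0450 cw-resist 2.2 radial -4.9
341.2 R0.0450 cw-resist 2.9 radial -3.6
338.3 R0.0450 cw-resist 2.9 radial -3.7
335.1 R0.0450 cw-resist 3.4 radial -3.3
332.5 R0.0450 cw-resist 5.1 radial -4.2
330.3 R0.0450 cw-resist 7.6 radial -4.3
328.0 R0.0449 cw-resist 9.7 radial -4.2
325.6 R0.0450 cw-resist 9.7 radial -3.6
323.1 R0.0449 cw-resist 10.2 radial -3.1
320.4 R0.0449 cw-resist 11.4 radial -3.0
317.5 R0.0449 cw-resist 11.6 radial -2.4
314.6 R0.0450 cw-resist 11.6 radial -2.5
311.5 R0.0450 cw-resist 10.3 radial -2.6
308.2 R0.0449 cw-resist 9.5 radial -2.1
304.9 R0.0450 cw-resist 10.0 radial -1.7
301.2 R0.0450 cw-resist 8.3 radial -1.5
297.6 R0.0450 cw-resist 6.7 radial -1.9
294.0 R0.0450 cw-resist 4.5 radial -1.0
288.9 R0.0450 cw-resist 2.1 radial 0.5
284.7 R0.0451 cw-resist 3.6 radial 1.7
281.8 R0.0450 cw-resist 3.0 radial 3.4
278.6 R0.0450 cw-resist 2.6 radial 5.3
275.6 R0.0450 cw-resist 3.4 radial 5.4
272.4 R0.0450 cw-resist 2.5 radial 3.6
274 0.00,0.12 0.01,0.24
277 0.01,0.12 0.02,0.23
280 0.02,0.12 0.03,0.23
283 0.02,0.12 0.05,0.23
286 0.03,0.11 0.06,0.23
289 0.03,0.11 0.07,0.22
292 0.04,0.11 0.08,0.22
295 0.05,0.11 0.09,0.22
298 0.05,0.11 0.11,0.21
301 0.06,0.10 0.12,0.21
304 0.06,0.10 0.13,0.20
307 0.07,0.10 0.14,0.19
310 0.07,0.09 0.15,0.18
313 0.08,0.09 0.16,0.18
316 0.08,0.09 0.17,0.17
```

{"name": "drive_tool", "arguments": {"steps": [0,0.12,0,0,0,0,0.85,0.01,0.24,0,0,0,0,0.85,0.02,0.36,0,0,0,0,0.85,0.03,0.47,0,0,0,0,0.85,0.05,0.59,0,0,0,0,0.85,0.06,0.7,0,0,0,0,0.85]}}

```text
time_s: 23.45
tool_pos: [0.538, 0.0993, 0.1224]
ee_rot: [[-0.006, 1.0, -0.002], [1.0, 0.005, -0.002], [-0.002, -0.002, -1.0]]
wrist_force: [-1.6, -4.6, 7.3]
grip_width: 0.0183
```

{"name": "drive_tool", "arguments": {"steps": [0.02,0.12,0,0,0,0,0.85,0.05,0.23,0,0,0,0,0.85]}}

```text
time_s: 23.65
tool_pos: [0.5404, 0.0998, 0.1224]
ee_rot: [[-0.005, 1.0, -0.002], [1.0, 0.005, -0.003], [-0.002, -0.002, -1.0]]
wrist_force: [-2.6, -6.7, 7.4]
grip_width: 0.0183
```

{"name": "drive_tool", "arguments": {"steps": [0.03,0.11,0,0,0,0,0.85,0.06,0.23,0,0,0,0,0.85]}}

```text
time_s: 23.85
tool_pos: [0.5427, 0.1003, 0.1224]
ee_rot: [[-0.005, 1.0, -0.002], [1.0, 0.005, -0.003], [-0.003, -0.002, -1.0]]
wrist_force: [-2.9, -5.8, 7.8]
grip_width: 0.0179
```

{"name": "drive_tool", "arguments": {"steps": [0.03,0.11,0,0,0,0,0.85,0.07,0.22,0,0,0,0,0.85]}}

```text
time_s: 24.05
tool_pos: [0.5442, 0.1007, 0.1224]
ee_rot: [[-0.005, 1.0, -0.004], [1.0, 0.005, -0.003], [-0.003, -0.004, -1.0]]
wrist_force: [-6.1, -6.3, 10.1]
grip_width: 0.018
```

{"name": "drive_tool", "arguments": {"steps": [0.04,0.11,0,0,0,0,0.85,0.08,0.22,0,0,0,0,0.85]}}

```text
time_s: 24.25
tool_pos: [0.5458, 0.1013, 0.1224]
ee_rot: [[-0.005, 1.0, -0.005], [1.0, 0.005, -0.004], [-0.004, -0.005, -1.0]]
wrist_force: [-5.6, -7.9, 10.7]
grip_width: 0.0182
```

{"name": "drive_tool", "arguments": {"steps": [0.05,0.11,0,0,0,0,0.85,0.09,0.22,0,0,0,0,0.85]}}

```text
time_s: 24.45
tool_pos: [0.5476, 0.102, 0.1223]
ee_rot: [[-0.005, 1.0, -0.006], [1.0, 0.005, -0.005], [-0.005, -0.006, -1.0]]
wrist_force: [-6.9, -8.3, 12.5]
grip_width: 0.0181
```

{"name": "drive_tool", "arguments": {"steps": [0.05,0.11,0,0,0,0,0.85,0.11,0.21,0,0,0,0,0.85]}}

```text
time_s: 24.65
tool_pos: [0.5495, 0.1028, 0.1224]
ee_rot: [[-0.005, 1.0, -0.006], [1.0, 0.005, -0.005], [-0.005, -0.006, -1.0]]
wrist_force: [-7.6, -10.0, 12.3]
grip_width: 0.018
```

{"name": "drive_tool", "arguments": {"steps": [0.06,0.1,0,0,0,0,0.85,0.12,0.21,0,0,0,0,0.85]}}

```text
time_s: 24.85
tool_pos: [0.5514, 0.1037, 0.1224]
ee_rot: [[-0.005, 1.0, -0.006], [1.0, 0.005, -0.006], [-0.006, -0.006, -1.0]]
wrist_force: [-8.3, -9.9, 12.9]
grip_width: 0.0183
```

{"name": "drive_tool", "arguments": {"steps": [0.06,0.1,0,0,0,0,0.85,0.13,0.2,0,0,0,0,0.85]}}

```text
time_s: 25.05
tool_pos: [0.5534, 0.1048, 0.1224]
ee_rot: [[-0.005, 1.0, -0.006], [1.0, 0.005, -0.006], [-0.006, -0.006, -1.0]]
wrist_force: [-7.6, -11.6, 14.1]
grip_width: 0.0179
```

{"name": "drive_tool", "arguments": {"steps": [0.07,0.1,0,0,0,0,0.85,0.14,0.19,0,0,0,0,0.85]}}

```text
time_s: 25.25
tool_pos: [0.5555, 0.1062, 0.1224]
ee_rot: [[-0.005, 1.0, -0.006], [1.0, 0.004, -0.007], [-0.007, -0.006, -1.0]]
wrist_force: [-8.3, -11.1, 11.8]
grip_width: 0.0182
```

{"name": "drive_tool", "arguments": {"steps": [0.07,0.09,-0.05,0,0,0,0.85,0.15,0.18,-0.1,0,0,0,0.85,0.2,0.24,-0.1,0,0,0,0.85,0.25,0.3,-0.1,0,0,0,0.85,0.25,0.3,-0.1,0,0,0,0.85]}}

```text
time_s: 25.75
tool_pos: [0.5588, 0.1086, 0.1225]
ee_rot: [[-0.004, 1.0, -0.006], [1.0, 0.004, -0.006], [-0.006, -0.006, -1.0]]
wrist_force: [-3.6, -9.7, 3.0]
grip_width: 0.0186
```

{"name": "drive_tool", "arguments": {"steps": [0.04,0.05,0,0,0,0,0.85,0.06,0.07,0,0,0,0,0.85,0.06,0.07,0,0,0,0,0.85]}}

```text
time_s: 26.05
tool_pos: [0.5595, 0.1092, 0.1225]
ee_rot: [[-0.004, 1.0, -0.006], [1.0, 0.004, -0.007], [-0.007, -0.006, -1.0]]
wrist_force: [-3.5, -10.6, 3.9]
grip_width: 0.0183
```

{"name": "drive_tool", "arguments": {"steps": [-0.05,-0.06,0,0,0,0,0.85,-0.1,-0.12,0,0,0,0,0.85,-0.1,-0.12,0,0,0,0,0.85]}}

```text
time_s: 26.35
tool_pos: [0.5593, 0.1091, 0.1225]
ee_rot: [[-0.005, 1.0, -0.004], [1.0, 0.005, -0.004], [-0.004, -0.004, -1.0]]
wrist_force: [-1.0, -9.5, 2.1]
grip_width: 0.0179
```

{"name": "drive_tool", "arguments": {"steps": [-0.1,-0.02,0,0,0,0,0.85,-0.18,-0.04,0,0,0,0,0.85,-0.18,-0.04,0,0,0,0,0.85]}}

```text
time_s: 26.65
tool_pos: [0.5593, 0.1088, 0.1225]
ee_rot: [[-0.006, 1.0, -0.003], [1.0, 0.006, -0.001], [-0.001, -0.003, -1.0]]
wrist_force: [-2.0, -3.8, 0.9]
grip_width: 0.0183
```

{"name": "drive_tool", "arguments": {"steps": [-0.1,-0.06,0,0,0,0,0.85,-0.1,-0.06,0,0,0,0,0.85]}}

```text
time_s: 26.85
tool_pos: [0.5592, 0.1087, 0.1225]
ee_rot: [[-0.006, 1.0, -0.002], [1.0, 0.006, 0.001], [0.001, -0.002, -1.0]]
wrist_force: [-2.2, -2.4, -1.1]
grip_width: 0.0181
```

{"name": "drive_tool", "arguments": {"steps": [0,0,0,0,0,0,0.7,0,0,0,0,0,0,0.6,0,0,0,0,0,0,0.5,0,0,0,0,0,0,0.5]}}

```text
time_s: 27.25
tool_pos: [0.5605, 0.1085, 0.1232]
ee_rot: [[-0.006, 1.0, 0.001], [1.0, 0.006, 0.0], [0.0, 0.001, -1.0]]
wrist_force: [0.1, -0.1, 0.1]
grip_width: 0.0431
```

{"name": "drive_tool", "arguments": {"steps": [0,0,-3,0,0,0,0.5,0,0,-6.2,0,0,0,0.6,0,0,-6.2,0,0,0,0.8,5,-3,-6.2,0,0,0,1,9,-5.3,-6.2,0,0,0,1,13,-7.6,-6.2,0,0,0,1,17,-9.9,-6.2,0,0,0,1,20,-11.7,-6.2,0,0,0,1,20,-11.7,-6.2,0,0,0,1,20,-11.7,-6.2,0,0,0,1]}}

```text
time_s: 28.25
tool_pos: [0.4415, 0.3081, 0.1847]
ee_rot: [[-0.008, 1.0, 0.0], [1.0, 0.008, -0.0], [-0.0, 0.0, -1.0]]
wrist_force: [0.3, 0.4, 1.1]
grip_width: 0.0001
```

```bash
python3 - <<'E'
from h import *
import pickle
o=st();print(o['time_s'],o['tool_pos'],o['wrist_force'],o['grip_width'])
ci=manip.camera_info('wrist');pickle.dump(ci,open('w2.pkl','wb'))
im=cv2.cvtColor(manip.camera('wrist'),cv2.COLOR_RGB2BGR);cv2.imwrite('pics/w2.png',im)
for n,P in (('handletop309',(.5593,.1088,.139)),('knob',(.4825,.307,.09)),('c',(.531,.1438,.068))): print(n,proj(ci,P))
g=im.astype(int); m=((g[...,2]>120)&(g[...,1]<70)&(g[...,0]<70)).astype(np.uint8); k,l,s,c=cv2.connectedComponentsWithStats(m)
for i in range(1,k):
    if s[i,4]>30: print(s[i],c[i],onz(ci,*c[i],.078))
E
```

```text
28.25 [0.44153095 0.30806174 0.18471551] [0.28671785 0.36755713 1.07851941] 9.159995692157478e-05
handletop309 [468.40210539 470.34304628]
knob [377.67038803 216.22755722]
c [412.48761483 362.76163478]
[362 196  25  28 424] [373.21933962 208.24528302] [0.48084328 0.30918675 0.078     ]
```

View pics/w2.png

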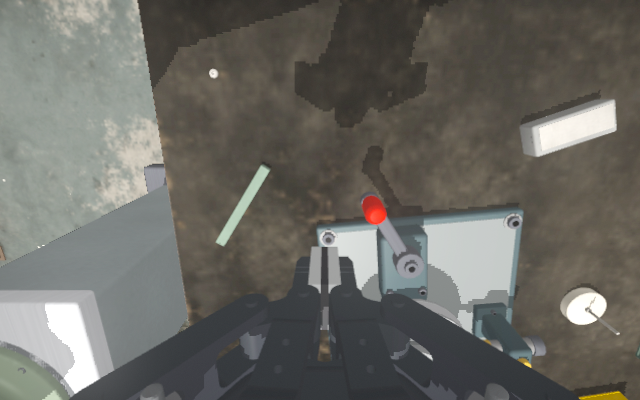

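The fingers are shut left of the knob, which is at (373,208), or world (0.481,0.309). The way down is clear, so I'm descending beside it.

{"name": "drive_tool", "arguments": {"steps": [0,0,4,0,0,0,1,0,0,7.5,0,0,0,1,0,0,9.5,0,0,0,1,0,0,9.5,0,0,0,1]}}

```text
time_s: 28.7
tool_pos: [0.4407, 0.3051, 0.087]
ee_rot: [[-0.003, 1.0, -0.005], [1.0, 0.003, -0.003], [-0.003, -0.005, -1.0]]
wrist_force: [-0.6, -0.4, 0.2]
grip_width: -0.0001
```

{"name": "drive_tool", "arguments": {"steps": [0,0.5,0,0,0,0,1,0,1,0,0,0,0,1,0,1.4,0,0,0,0,1,0.1,1.8,0,0,0,0,1,0.2,2.2,0,0,0,0,1,0.4,2.6,0,0,0,0,1]}}

```text
time_s: 29.3
tool_pos: [0.4675, 0.3122, 0.0902]
ee_rot: [[-0.007, 1.0, -0.001], [1.0, 0.007, 0.001], [0.001, -0.001, -1.0]]
wrist_force: [-4.4, 1.0, 1.5]
grip_width: 0.0002
```

{"name": "drive_tool", "arguments": {"steps": [0.1,0.4,0,0,0,0,1,0.2,0.8,0,0,0,0,1,0.3,1.2,0,0,0,0,1,0.4,1.6,0,0,0,0,1,0.5,2,0,0,0,0,1,0.5,2.4,0,0,0,0,1,0.5,2.8,0,0,0,0,1,0.5,3.2,0,0,0,0,1]}}

```text
time_s: 30.1
tool_pos: [0.5004, 0.3168, 0.09]
ee_rot: [[-0.006, 1.0, 0.0], [1.0, 0.006, -0.0], [-0.0, 0.0, -1.0]]
wrist_force: [-1.6, 1.5, 0.5]
grip_width: 0.0002
```

{"name": "drive_tool", "arguments": {"steps": [-0.1,0.4,0,0,0,0,1,-0.2,0.8,0,0,0,0,1,-0.3,1.2,0,0,0,0,1,-0.4,1.6,0,0,0,0,1,-0.5,2,0,0,0,0,1]}}

```text
time_s: 30.6
tool_pos: [0.5203, 0.3119, 0.09]
ee_rot: [[-0.006, 1.0, 0.0], [1.0, 0.006, -0.0], [-0.0, 0.0, -1.0]]
wrist_force: [-2.3, 1.9, -0.6]
grip_width: 0.0002
```

{"name": "drive_tool", "arguments": {"steps": [-0.1,0.3,0,0,0,0,1,-0.2,0.6,0,0,0,0,1,-0.2,0.6,0,0,0,0,1]}}

```text
time_s: 30.9
tool_pos: [0.5267, 0.3097, 0.09]
ee_rot: [[-0.005, 1.0, 0.001], [1.0, 0.005, -0.0], [-0.001, 0.001, -1.0]]
wrist_force: [0.0, 1.0, -0.6]
grip_width: 0.0001
```

{"name": "drive_tool", "arguments": {"steps": [-0.1,0.2,0,0,0,0,1,-0.1,0.4,0,0,0,0,1,-0.1,0.5,0,0,0,0,1,-0.1,0.5,0,0,0,0,1]}}

```text
time_s: 31.3
tool_pos: [0.5285, 0.309, 0.0898]
ee_rot: [[-0.007, 1.0, -0.005], [1.0, 0.007, -0.0], [-0.0, -0.005, -1.0]]
wrist_force: [-7.8, 1.4, 5.0]
grip_width: -0.0
```

```bash
python3 - <<'E'
from h import *
import pickle
o=st();print(o['time_s'],o['tool_pos'],o['wrist_force'])
ci=manip.camera_info('wrist')
im=cv2.cvtColor(manip.camera('wrist'),cv2.COLOR_RGB2BGR);cv2.imwrite('pics/w3.png',im)
g=im.astype(int); m=((g[...,2]>110)&(g[...,1]<70)&(g[...,0]<70)).astype(np.uint8); k,l,s,c=cv2.connectedComponentsWithStats(m)
for i in range(1,k):
    if s[i,4]>30: print(s[i],c[i],onz(ci,*c[i],.078))
print(proj(ci,(.552,.311,.09)))
E
```

```text
31.3 [0.52854381 0.30899582 0.08976123] [-7.78721304  1.35158116  5.00428818]
[ 349  239   38   54 1453] [367.50172058 265.69649002] [0.55020417 0.31331366 0.078     ]
[374.62963999 283.65544974]
```

View pics/w3.png

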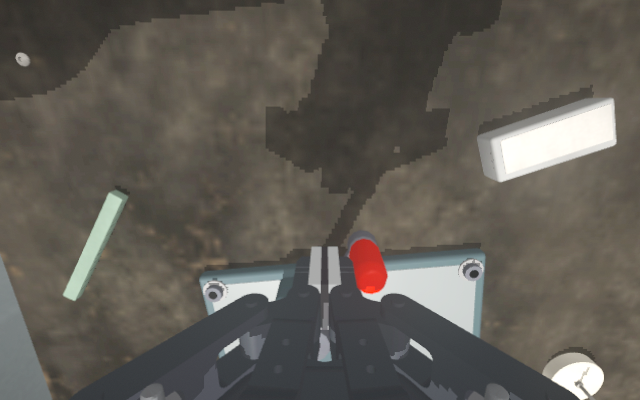

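The knob is against the finger at (367,266), or world (0.550,0.313), close to the expected stop. I'll press slightly further to confirm it is hard against the stop.

{"name": "drive_tool", "arguments": {"steps": [0,0.2,0,0,0,0,1,0,0.3,0,0,0,0,1,0,0.3,0,0,0,0,1]}}

```text
time_s: 31.65
tool_pos: [0.5289, 0.309, 0.0896]
ee_rot: [[-0.008, 1.0, -0.01], [1.0, 0.008, -0.0], [-0.0, -0.01, -1.0]]
wrist_force: [-15.4, 0.7, 9.6]
grip_width: -0.0
```

{"name": "drive_tool", "arguments": {"steps": [0,-0.6,0,0,0,0,1,0,-1.6,0,0,0,0,1,0,-2.6,0,0,0,0,1,0,-2.6,-3,0,0,0,1,0,-2.6,-7,0,0,0,1,0,-2.6,-11,0,0,0,1,0,-2.6,-15,0,0,0,1,0,-2.6,-16,0,0,0,1,0,-2.6,-16,0,0,0,1]}}

```text
time_s: 32.55
tool_pos: [0.509, 0.3093, 0.2521]
ee_rot: [[-0.006, 1.0, 0.005], [1.0, 0.006, 0.002], [0.002, 0.005, -1.0]]
wrist_force: [0.3, -0.1, -0.9]
grip_width: 0.0001
```

{"name": "drive_tool", "arguments": {"steps": [-4,-1,0,0,0,0,0.6,-8,-2,0,0,0,0,0.4,-12,-2,0,0,0,0,0.4,-14,-2,0,0,0,0,0.4,-14,-2,0,0,0,0,0.4,-14,-2,0,0,0,0,0.4]}}

```text
time_s: 33.15
tool_pos: [0.4881, 0.1685, 0.2485]
ee_rot: [[-0.005, 1.0, -0.002], [1.0, 0.005, -0.0], [-0.0, -0.002, -1.0]]
wrist_force: [-0.2, 0.2, 0.0]
grip_width: 0.0512
```

```bash
python3 - <<'E'
from h import *
o=st();print(o['time_s'],o['tool_pos'],o['wrist_force'])
ci=manip.camera_info('wrist')
im=cv2.cvtColor(manip.camera('wrist'),cv2.COLOR_RGB2BGR);cv2.imwrite('pics/w4.png',im)
g=im.astype(int); m=((g[...,2]>110)&(g[...,1]<70)&(g[...,0]<70)).astype(np.uint8); k,l,s,c=cv2.connectedComponentsWithStats(m)
for i in range(1,k):
    if s[i,4]>30: print(s[i],c[i],onz(ci,*c[i],.078))
for n,P in (('handletop309',(.5593,.1088,.139)),('304',(.5562,.1065,.139)),('314',(.5623,.1114,.139)),('knob full',(.552,.311,.09)),('c',(.531,.1438,.068))): print(n,proj(ci,P))
E
```

```text
33.15 [0.48808542 0.16854666 0.24852779] [-0.23883427  0.17407618  0.03756368]
[386  12  25  28 490] [398.2244898   25.66938776] [0.54984073 0.31081332 0.078     ]
handletop309 [406.06040235 273.89958031]
304 [402.23774707 276.20389334]
314 [409.8206097  271.27518993]
knob full [404.34140529  21.82282243]
c [364.86466033 208.22677882]
```

View pics/w4.png

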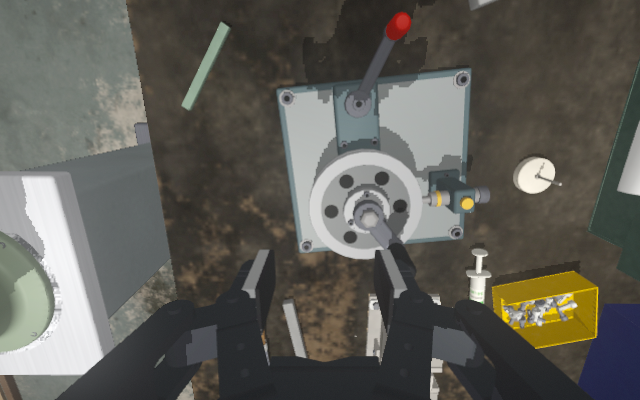

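The lever is fully over with the knob at (398,26), and the pulley appears undisturbed. The right finger hides the handle top, so I'll shift sideways to check the crank angle.

{"name": "drive_tool", "arguments": {"steps": [0,-4,0,0,0,0,0.4,2,-8,0,0,0,0,0.4,4,-9,0,0,0,0,0.4,4,-9,0,0,0,0,0.4,4,-9,0,0,0,0,0.4]}}

```text
time_s: 33.7
tool_pos: [0.3986, 0.2092, 0.2498]
ee_rot: [[-0.009, 1.0, 0.0], [1.0, 0.009, -0.0], [-0.0, 0.0, -1.0]]
wrist_force: [0.2, -0.3, -0.0]
grip_width: 0.0512
```

```bash
python3 - <<'E'
from h import *
o=st();print(o['time_s'],o['tool_pos'])
ci=manip.camera_info('wrist')
im=cv2.cvtColor(manip.camera('wrist'),cv2.COLOR_RGB2BGR);cv2.imwrite('pics/w5.png',im)
for a in (299,304,309,314,319):
    r=np.radians(a); print(a,proj(ci,(.531+.045*np.cos(r),.1438+.045*np.sin(r),.139)))
p=proj(ci,(.5593,.1088,.139)).astype(int); x0,y0=p[0]-60,p[1]-80
cv2.imwrite('pics/z5.png',cv2.resize(im[y0:y0+110,x0:x0+130],None,fx=5,fy=5,interpolation=cv2.INTER_CUBIC)); print(x0,y0)
E
```

```text
33.7 [0.39859167 0.20919338 0.24981322]
299 [491.56158649 317.46964298]
304 [495.65590721 315.63433759]
309 [499.61697973 313.52644122]
314 [503.41707675 311.15793224]
319 [507.02892895 308.54255302]
439 233
```

View pics/z5.png

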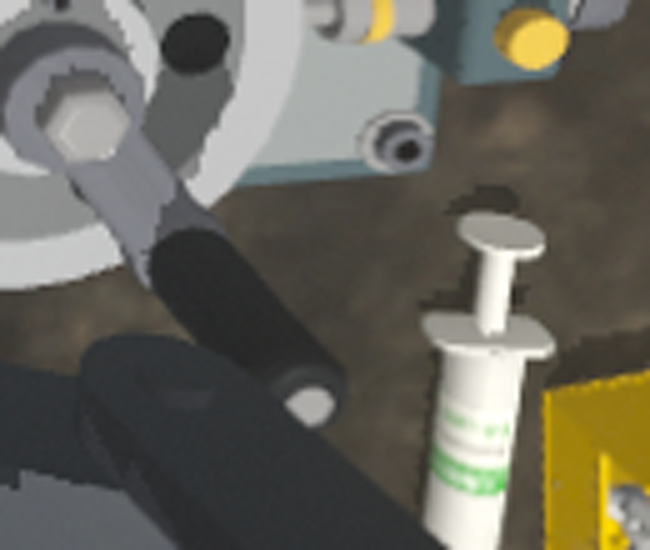

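The handle's top pin is at (501,314) and the prediction for 309° was (499.6,313.5), so the crank has not moved. I'm handing the job in.

```bash
python3 -c "
from rig import manip
print(manip.close_job(), manip.get_obs()['time_s'])"
```

```text
the job is handed in; nothing more can be done
the job is handed in; nothing more can be done
```

I found the high spot, stopped the pulley with it at the pointer's tip, swung the lock lever fully over and handed the job in. The last clock reading was 33.7 s of the 72 s allowed.

- **Finding it:** I turned the crank through about 290° with the lightest grip (20 N). Resistance was about 3.5 N on the plain seat, up to 6.5 N on the small swelling and up to 11.5 N on the high spot. These run higher than the figures in the task, but their order agrees.
- **Centring:** The resistance began at crank bearing 284° turning one way and 334° the other. That puts the top at 309° in world axes, give or take about 1°. I stopped at 309.0°, eased off the force and let go.
- **Lock:** I pushed the lever until it stopped moving while the push rose to about 15 N. The knob then sat at (0.550, 0.311), within 2 mm of the expected full-over position.
- **Final check:** A close view after locking put the handle at about 310°, the same as before within measuring error. The robot was clear of everything, and I never touched the pointer or the bystanders.
- **Not checked:** I did not turn the crank against the lock to test that it holds.

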